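# Release and push off the filter lid of the mould cooler

## Robot

A 6-joint arm with a two-finger parallel gripper is mounted at the origin on the work surface. World frame = base frame: x ahead of the robot, y to its left, z up, the work surface at z = 0. Lengths are in m, angles in degrees, forces in N, time in s.
With the tool pointing down it reaches from about 0.3 to 0.75 m from the base axis. Payload 8.5 kg.
Tool frame: the origin (TCP) lies at the very end of the fingers, on their centre line; the grasp point (between the pads) lies 19 mm behind it (env.pinch_z is the distance from the TCP to the grasp point, in m); z points along the fingers, y is the line along which they close (so a half turn about z gives the same grasp; the last joint's range is limited). The gripper opens to 85 mm and grips with 20 to 120 N. Pads are 22 mm wide; open, the fingers measure 114 mm over their backs; the gripper's body (76 mm by 85 mm) begins 54 mm behind the grasp point. The pads swing forward as they close: fully open they stand 13 mm farther back than shut.
Start: joints at [-80.804, 21.807, 74.336, -0, 83.858, -12.336], TCP at [0.202, -0.512, 0.231] pointing down, gripper open.
Joint ranges: [-178.18, 178.18], [-50.72, 133.34], [12.68, 142.11], [-81.47, 261.47], [9.98, 163.14], [-165.26, 165.26]. Speed limits (degrees/s): [136.94, 136.94, 180, 180, 180, 180].

## Interface

Orientations are given as a 3x3 rotation matrix whose columns are the frame's x, y, z axes.
In Python, from rig import env, viewer gives the robot as it stands.
- The arm moves only by the tool drive_tool, never from a script. Its argument "series" is a list of rows, each a list of 3 entries, a list of its own where there are three numbers: the shift along the tool's x, y, z in m, then the turn about the tool's z in degrees, then the finger opening in m, from 0 to 0.0854. A call has 1 to 20 rows; each row is the pose to reach, as a shift and turn from the pose commanded when the call began, along the tool's axes at that moment; what a row does not reach only later rows make up. A row lasts 1/10 s, in which the tool goes at most 50 mm and 8.59 degrees, less where a joint would pass 70% of its speed; a pose out of reach is approached as far as the arm can. A call with a gripper value outside its range is refused whole. The fingers move at their own pace and stop on an object; "newtons" is the grip in N (left out, the last holds). Time passes only in rows, so rows that repeat a pose let the fingers close. It gives the time, the measured TCP pose, the force, the opening and the grip force at its end, in the units of the state.
- env.observe(): the state, without advancing time (a new reading comes with each control period).
- viewer.get_image(name): name is "scene" or "side" or "wrist"; returns a dict with "img" (480x640x3 uint8, red, green, blue), "depth" (480x640 float32, m along the optical axis (not along the pixel's ray), 0 where there is no reading), "camera_matrix" (3x3 intrinsics, pixels), "rvec" (rotation vector, rad) and "tvec" (3), from world to camera coordinates, as OpenCV has them. Camera axes: x right, y down, z forward; pixel columns grow to the right and rows downward; lengths in m; the calibration is good to about 2 mm. A picture is of the moment at which its call begins.
- env.close_job(): hands the job in; it is judged then, once.
The state is a dict: "time_s": time; "q": joint angles; "qvel": joint speeds; "joint_efforts": joint torques, N m; "position": TCP position; "tool_rot": TCP orientation; "ft_force": force on the tool from outside, world axes, zero at the start; "wrist_torque": the same for the moment, N m; "grip_width": finger opening in m; "gripper_force": force on a finger pad.
Only numpy, scipy, OpenCV 4.12 (cv2) and the standard library are available. Lean on these libraries where they do the work, as an engineer would, in place of code of your own. Each camera call takes 0.05 s, during which the arm holds its last target. There are 200 camera calls.

## Task

The mould cooler's air filter is due for changing: press the orange snap tab in until the blue filter lid springs free, then with the fingertips push the lid along its guides, right out of them, so that the filter is fully uncovered and the lid lies flat on the cooler's top, still straight in line with its guides. Only push the lid, never pinch, force or lift it, and leave everything else where it stands, the jar on the cooler included.

Things in the scene. Friction and masses are not known exactly. Their poses are not given: they have to be found in the camera images.
- mould_cooler: low brushed-metal blower casing fixed to the bench, 210 mm (its x) by 330 mm (its y), 70 mm tall, flat top. Origin: centre of the underside; z up. Its front (-x: louvres, switch) faces the robot. The filter seat is at its -y end, the snap tab beside it towards the front. The lid slides off in +y; the top is bare from the seat to y = +90 mm, where the jar stands
- filter_seat (a point): centre of the filter seat on the cooler's top surface, 70 mm above the bench, axes as the cooler's. In its frame, mm: black guides with lips 11 mm high reaching in to x = -43 and +43, ending at y = +38 (+x side) and +20 (-x side); 11 mm high rear wall at y = -52 to -45 with two spring plungers. The well is 68 by 60, with a yellow filter
- filter_lid: loose blue louvred lid, 96 (its x) by 84 (y) by 6 mm, 0.1 to 0.2 kg. Origin: centre of its underside; axes as the seat's. It starts on the seat centre, an ear at its front near corner latched by the tab's nose. Tab pressed in, the plungers push it about 11 mm along +y, past the latch; it then slides with under 5 N and is out of the guides 80 mm from the seat centre
- ramp_face (a point): middle of the upright back face of the lid's thumb ramp, 7 mm in +y from the lid's centre and 13 mm above its underside: the place to push it in +y. The face is 76 mm wide (x) and runs from 6 to 20 mm above the lid's underside; behind it (-y) lies 49 mm of flat lid top, then the rear wall. The ramp slopes down in front
- tab_pad (a point): centre of the top of the ribbed orange thumb pad of the snap tab, 30 mm (x) by 28 mm (y), its top 20 mm above the cooler's top; to be pressed straight down. The pad stands 9 mm above the near guide, whose outer side is 5 mm beside the pad
- snap_tab (a joint): snap tab angle, rad: 0 at rest, grows as it is pressed down, stop at 0.13 (pad about 8 mm down). The lid is released at about 0.09 (pad 6 mm down, about 5 N; 6 to 7 N at the stop). It springs back when let go
- colour_jar: small jar with green label and white lid, 44 mm diameter, 58 mm tall, standing on the cooler's top near its +y end; origin at the centre of its base
- spare_filter: spare yellow pleated filter pad, 64 by 56 by 13 mm, on the bench in front of the cooler; origin at the centre of its underside
- cutter: double-ring steel cutter, 44 by 88 mm, 30 mm tall, on the bench in front of the cooler; origin at the centre of its underside
- mould_tray: filled chocolate mould tray, 135 by 275 by 24 mm, on the bench to the left; origin at the centre of its underside
- palette_knife: spatula lying on the bench to the right, about 0.25 m long; origin on its underside
- callet_bowl: steel bowl, 130 mm across, 55 mm tall, on the bench to the right; origin at the centre of its base
- thermometer: white digital thermometer, 45 by 90 by 20 mm, on the bench in front of the cooler; origin at the centre of its underside
- brush: brush lying on the bench to the left, near the robot; origin on its underside
Mind the look-alikes: they are no part of the job. Of the things like the filter_lid, leave any that is grey or red; of the rest the larger one is meant.

How it is judged:
By the outcome, as a careful person would: the job done as asked, in the order asked, and still so for the second after the job is handed in, with the robot touching nothing.
It also fails if it takes over 38 s, if anything falls off the work surface, if the arm or the gripper's body presses on something with over 40 N, if the wrist force passes 120 N, or if a joint passes its speed limit or range.

## Working session

There is one attempt and no reset: what is moved stays moved. The work goes in short steps, Python scripts to look and compute and a tool call to move; the robot and the scene stay as the last step left them, time stands still between calls to the robot, and variables do not carry over. Pictures are saved under pics/ and viewed, at most 10 in all, crops included, and the job is handed in when it is done.

Besides the shell and the picture viewer there is one more tool, called after "Emit:" as name(argument=value, ...) on one line, values as JSON. drive_tool: Moves the arm, as the interface text tells. Its arguments: {"type":"object","properties":{"series":{"type":"array"},"newtons":{"type":"number"}},"required":["series"]}

```bash
mkdir -p pics
cat > h.py <<'E'
import numpy as np, cv2
from rig import env, viewer
def cap(n):
    d=viewer.get_image(n); R,_=cv2.Rodrigues(np.array(d["rvec"],float)); t=np.array(d["tvec"],float).ravel()
    d["R"]=R; d["t"]=t; d["K"]=np.array(d["camera_matrix"],float); return d
def ray(d,uv,z):
    c=-d["R"].T@d["t"]; v=d["R"].T@np.linalg.inv(d["K"])@np.array([uv[0],uv[1],1.]); return c+v*(z-c[2])/v[2]
def cloud(d):
    v,u=np.mgrid[:480,:640]; p=np.stack([u,v,np.ones_like(u)],-1)@np.linalg.inv(d["K"]).T*d["depth"][...,None]
    return (p-d["t"])@d["R"]
def proj(d,P): return cv2.projectPoints(np.array(P,float).reshape(-1,1,3),np.array(d["rvec"],float),np.array(d["tvec"],float),d["K"],None)[0].reshape(-1,2)
E
python3 - <<'E'
from h import *
s=env.observe(); print(s["time_s"],s["position"],s["tool_rot"],s["ft_force"],s["grip_width"])
for n in("scene","side"):
    d=cap(n); np.savez("pics/%s0.npz"%n,**d); cv2.imwrite("pics/%s0.png"%n,d["img"][...,::-1]); print(n,-d["R"].T@d["t"],(d["depth"]>0).mean())
E
```

```text
0.0 [ 0.20180706 -0.51133364  0.23071755] [[ 9.30226757e-01  3.66985186e-01 -2.30145254e-04]
 [ 3.66985125e-01 -9.30225703e-01  1.43506083e-03]
 [ 3.12559033e-04 -1.41939186e-03 -9.99998944e-01]] [-0.2341575  -0.43070982  0.45923715] 0.08543011352453463
scene [ 1.32622456 -0.18272681  0.98822963] 0.9960091145833333
side [0.04571157 0.77045644 0.83598203] 0.996103515625
```

View pics/scene0.png

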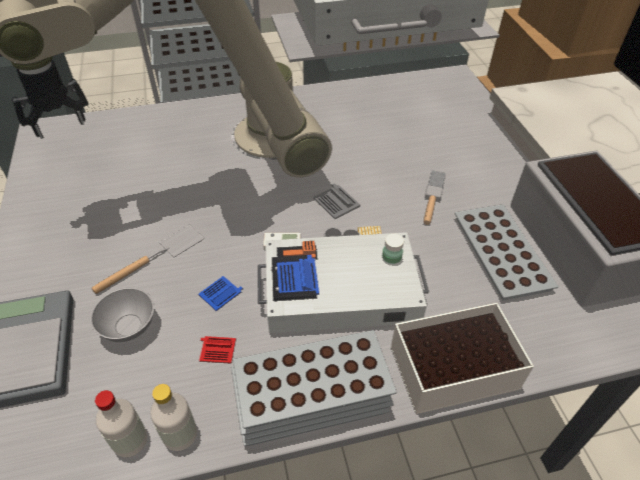

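View pics/side0.png

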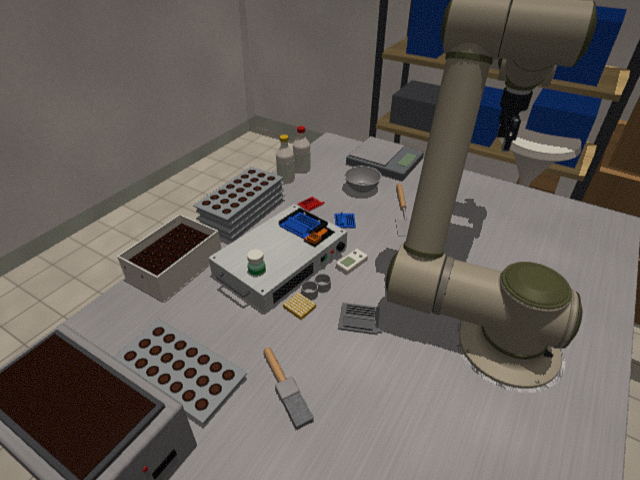

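The scene view shows the cooler around (345,280), the blue lid at (297,278), the orange tab at (300,250) and the jar at (393,248). The smaller blue look-alike is on the bench at (220,292). The side view shows the same layout, with the lid at (303,223) and the tab at (318,236).

Run:
```python
from h import *
for n in("scene","side"):
    d=dict(np.load("pics/%s0.npz"%n)); P=cloud(d); hsv=cv2.cvtColor(d["img"],cv2.COLOR_RGB2HSV)
    x,y,z=P[...,0],P[...,1],P[...,2]
    roi=(x>.3)&(x<.75)&(y>-.35)&(y<.3)
    top=roi&(abs(z-.07)<.006)
    nn,lab,st,c=cv2.connectedComponentsWithStats(top.astype(np.uint8))
    print(n,[(i,st[i].tolist()) for i in range(1,nn) if st[i,4]>200])
    i=1+np.argmax(st[1:,4]); m=roi&(lab==i)
    q=P[m]; r=cv2.minAreaRect(q[:,:2].astype(np.float32)); print("top",r,np.median(q[:,2])); 
    print(cv2.boxPoints(r).round(4).tolist())
    H,S,V=hsv[...,0],hsv[...,1],hsv[...,2]
    for nm,mm in(("orange",(H>4)&(H<16)&(S>170)&(V>80)&(z>.074)&roi),("blue",(H>105)&(H<125)&(S>150)&(z>.07)&roi),("jar",roi&(z>.1)&(abs(x-.5)<.2)&(y>0.0))):
        q=P[mm]; 
        if len(q)<5: print(nm,len(q)); continue
        r=cv2.minAreaRect(q[:,:2].astype(np.float32)); print(nm,len(q),r,np.percentile(q[:,2],[2,20,50,80,98]).round(4), q.mean(0).round(4))
        if nm=="orange":
            t=q[q[:,2]>.086]; print("  padtop",len(t),cv2.minAreaRect(t[:,:2].astype(np.float32)),t.mean(0))
        if nm=="blue":
            t=q[q[:,2]>.087]; print("  ridge",len(t),cv2.minAreaRect(t[:,:2].astype(np.float32)),t.mean(0))
d=dict(np.load("pics/scene0.npz")); im=d["img"][225:335,250:440,::-1]; a=cv2.resize(im,None,fx=4,fy=4,interpolation=2)
cv2.imwrite("pics/c0.png",a)
```

```text
scene [(1, [265, 232, 161, 88, 8850])]
top ((0.6188777685165405, 0.04773268103599548), (0.33060166239738464, 0.21639873087406158), 81.19481658935547) 0.07195785175141775
[[0.48669999837875366, -0.09910000115633011], [0.7005000114440918, -0.13220000267028809], [0.7511000037193298, 0.19449999928474426], [0.5372999906539917, 0.22759999334812164]]
orange 11 ((0.5439048409461975, -0.04292432591319084), (0.03434120491147041, 0.009713730774819851), 83.47505187988281) [0.076  0.0778 0.0784 0.079  0.0806] [ 0.5444 -0.0451  0.0784]
  padtop 0 ((0.0, 0.0), (0.0, 0.0), 0.0) [nan nan nan]
blue 785 ((0.6088802218437195, -0.05036470293998718), (0.08116626739501953, 0.10388384014368057), 82.43138122558594) [0.0747 0.077  0.079  0.085  0.0936] [ 0.6145 -0.0485  0.0809]
  ridge 128 ((0.6187147498130798, -0.037024639546871185), (0.014848146587610245, 0.07500095665454865), 83.06310272216797) [ 0.61906355 -0.03935713  0.09112864]
jar 543 ((0.45746099948883057, 0.10076870769262314), (0.3689161539077759, 0.051175571978092194), 24.84091567993164) [0.1008 0.1117 0.1284 0.1321 0.161 ] [0.5146 0.1197 0.1259]
s
[... 565 characters left out ...]
09902620316), (0.02934606932103634, 0.030900998041033745), 77.2339096069336) [ 0.54324322 -0.00614937  0.09158896]
blue 615 ((0.5977839231491089, -0.05054540932178497), (0.09415894001722336, 0.13811610639095306), 82.64087677001953) [0.0738 0.0773 0.0792 0.0841 0.0927] [ 0.6152 -0.0476  0.0808]
  ridge 82 ((0.6169276237487793, -0.03591488301753998), (0.013889665715396404, 0.07817245274782181), 82.26608276367188) [ 0.61452728 -0.03562958  0.09042334]
jar 286 ((0.6050125360488892, 0.1696644425392151), (0.04050661250948906, 0.03927072882652283), 0.19111955165863037) [0.1005 0.1071 0.1267 0.1301 0.132 ] [0.6004 0.174  0.1208]<stdin>:18: RuntimeWarning: Mean of empty slice.
  ret = um.true_divide(
```

View pics/c0.png

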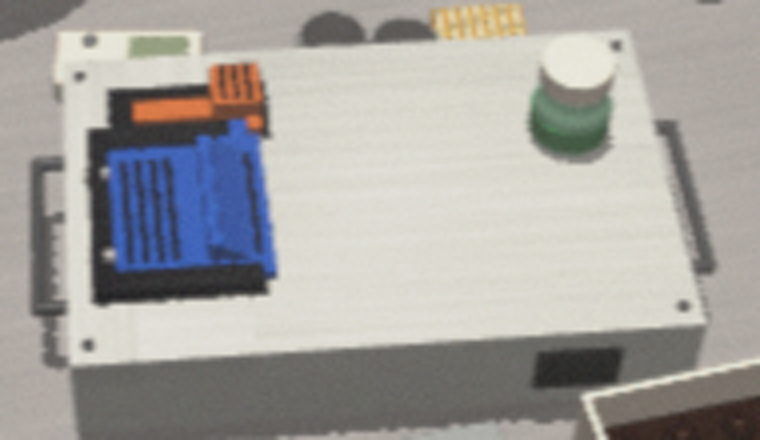

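The crop shows the pad top at about (235,80), the tab arm running left from it, and the lid with its ramp crest at about x=205–240. The top is bare up to the jar at (570,100).

Run:
```python
from h import *
C=np.array([.6187,.0483]); a=np.radians(-8.8); ex=np.array([np.cos(a),np.sin(a)]); ey=np.array([-np.sin(a),np.cos(a)])
def loc(q): return np.c_[(q[:,:2]-C)@ex,(q[:,:2]-C)@ey,q[:,2]]*1e3
for n in("scene","side"):
    d=dict(np.load("pics/%s0.npz"%n)); P=cloud(d); hsv=cv2.cvtColor(d["img"],cv2.COLOR_RGB2HSV); H,S,V=[hsv[...,i] for i in range(3)]
    L=loc(P.reshape(-1,3)).reshape(480,640,3); inn=(abs(L[...,0])<110)&(abs(L[...,1])<170)
    o=inn&(H>3)&(H<17)&(S>100)&(L[...,2]>86)
    q=L[o]; print(n,"pad",len(q),q.min(0).round(1),q.max(0).round(1),q.mean(0).round(1),np.median(q[:,2]))
    b=inn&(H>103)&(H<127)&(S>120)&(L[...,2]>66); q=L[b]
    print(" lid",np.percentile(q,[1,50,99],axis=0).round(1).tolist())
    q=q[q[:,2]>74]
    for y in range(-150,-30,6):
        s=q[(q[:,1]>=y)&(q[:,1]<y+6)&(abs(q[:,0]-8)<30)]
        if len(s): print("  y",y,len(s),np.percentile(s[:,2],[10,50,90]).round(1),end=";")
    rid=q[q[:,2]>85]; print("\n ridge",rid.min(0).round(1),rid.max(0).round(1))
    k=inn&(V<60)&(S<120)&(L[...,2]>76)&(L[...,1]<0)&(L[...,2]<90); q=L[k]; print(" black",np.percentile(q,[1,50,99],axis=0).round(1).tolist())
    j=inn&(L[...,2]>115)&(L[...,2]<140)&(L[...,1]>70); print(" jar",L[j].mean(0).round(1))
```

```text
scene pad 134 [-80.5 -82.7  86.1] [-45.3 -55.1  96.6] [-60.2 -68.7  91.9] 92.22962860081722
 lid [[-39.6, -139.2, 73.8], [12.3, -94.8, 78.8], [52.7, -57.7, 94.1]]
  y -144 20 [76.2 77.5 79.4];  y -138 54 [76.5 78.5 80.2];  y -132 43 [75.9 77.6 79.7];  y -126 42 [76.1 78.  79.7];  y -120 36 [75.9 77.7 80.1];  y -114 55 [76.1 77.9 80.3];  y -108 47 [76. 78. 80.];  y -102 60 [76.2 78.3 79.9];  y -96 64 [76.7 79.5 92.3];  y -90 58 [89.7 91.7 93.9];  y -84 57 [84.7 86.7 90.1];  y -78 58 [80.4 82.9 85.3];  y -72 57 [76.2 78.6 80.8];  y -66 35 [75.4 77.6 79.7];  y -60 27 [75.9 78.2 80. ];
 ridge [ -27.5 -134.    85. ] [ 51.3 -73.5  95.8]
 black [[-65.3, -148.6, 76.4], [59.9, -119.7, 82.5], [69.6, -65.5, 86.9]]
 jar [-26.3 113.6 128. ]
side pad 88 [-80.3 -81.9  86.4] [-49.2 -50.8  95. ] [-66.1 -64.6  91.3] 91.44239005680915
 lid [[-67.4, -146.1, 72.2], [10.3, -85.8, 79.2], [60.0, -55.6, 93.9]]
  y -150 9 [74.5 76.9 78.3];  y -144 16 [75.9 78.1 80. ];  y -138 24 [76.7 78.2 80.3];  y -132 24 [76.3 77.9 79.5];  y -126 27 [75.8 78.3 80.1];  y -120 27 [76.5 78.5 79.9];  y -114 23 [76.5 78.1 79.3];  y -108 24 [77.  78.5 80.1];  y -96 1 [90.2 90.2 90.2];  y -90 27 [88.6 91.2 92.8];  y -84 55 [83.7 88.  93. ];  y -78 42 [80.3 83.5 86. ];  y -72 36 [77.7 79.9 82.6];  y -66 30 [76.7 78.7 80. ];  y -60 26 [76.5 77.6 79.2];  y -54 5 [78.7 79.4 80.3];
 ridge [ -33.8 -107.1   85. ] [ 59.1 -72.6  95.3]
 black [[-63.0, -151.1, 77.0], [4.4, -132.2, 83.2], [67.0, -62.3, 85.7]]
 jar [-35.3 119.9 127.4]
```

Emit:
drive_tool(series=[[[0.015, -0.01, 0.002], -2, 0], [[0.04, -0.027, 0.006], -5, 0], [[0.075, -0.051, 0.012], -9, 0], [[0.11, -0.075, 0.018], -13, 0], [[0.145, -0.099, 0.023], -17, 0], [[0.181, -0.123, 0.029], -21.5, 0], [[0.216, -0.147, 0.034], -25.5, 0], [[0.251, -0.171, 0.04], -30, 0], [[0.286, -0.195, 0.046], -34, 0], [[0.321, -0.219, 0.051], -38, 0], [[0.357, -0.243, 0.057], -42.5, 0], [[0.392, -0.267, 0.062], -46.5, 0], [[0.427, -0.291, 0.068], -50.5, 0], [[0.462, -0.314, 0.074], -55, 0], [[0.487, -0.332, 0.078], -58, 0], [[0.502, -0.342, 0.08], -59.7, 0], [[0.502, -0.342, 0.08], -59.7, 0], [[0.502, -0.342, 0.08], -59.7, 0]], newtons=40)

```text
time_s: 1.9
position: [0.543, -0.0093, 0.151]
tool_rot: [[0.152, 0.988, -0.001], [0.988, -0.152, -0.0], [-0.0, -0.001, -1.0]]
ft_force: [-0.6, 0.9, 0.3]
grip_width: -0.0
gripper_force: 0.0
```

Run:
```python
from h import *
s=env.observe(); print(s["time_s"],s["position"],s["tool_rot"].round(4).tolist(),s["ft_force"],s["grip_width"],s["q"])
d=cap("wrist"); P=cloud(d)
C=np.array([.6187,.0483]); a=np.radians(-8.8); ex=np.array([np.cos(a),np.sin(a)]); ey=np.array([-np.sin(a),np.cos(a)])
print(-d["R"].T@d["t"])
q=P.reshape(-1,3); L=(np.c_[(q[:,:2]-C)@ex,(q[:,:2]-C)@ey,q[:,2]]*1e3).reshape(480,640,3)
hsv=cv2.cvtColor(d["img"],cv2.COLOR_RGB2HSV); H,S,V=[hsv[...,i] for i in range(3)]
o=(H>3)&(H<17)&(S>100)&(L[...,2]>84)&(L[...,2]<100); q=L[o]; print("pad",len(q),np.percentile(q,[1,50,99],axis=0).round(1).tolist())
b=(H>103)&(H<127)&(S>120)&(L[...,2]>70)&(L[...,2]<100); q=L[b]
if len(q): print("lid",np.percentile(q,[1,50,99],axis=0).round(1).tolist()); r=q[q[:,2]>86]; print("ridge",np.percentile(r,[1,50,99],axis=0).round(1).tolist())
cv2.imwrite("pics/w1.png",d["img"][...,::-1])
```

```text
1.9 [ 0.54296828 -0.00933666  0.15101152] [[0.1525, 0.9883, -0.0009], [0.9883, -0.1525, -0.0], [-0.0002, -0.0009, -1.0]] [-0.56978176  0.91802664  0.25906369] -2.6258152166126242e-05 [-1.34741092e+01  2.52682352e+01  8.29097477e+01 -1.51803270e-02
  7.18721492e+01 -4.69865960e+00]
[0.55441209 0.06688581 0.29353565]
pad 1572 [[-78.5, -81.8, 84.7], [-63.8, -66.0, 89.7], [-49.0, -54.6, 91.6]]
lid [[-54.1, -139.9, 71.4], [10.0, -84.7, 76.3], [55.9, -56.5, 90.7]]
ridge [[-73.4, -91.7, 86.1], [8.9, -85.9, 89.4], [48.4, -62.0, 91.3]]
```

View pics/w1.png

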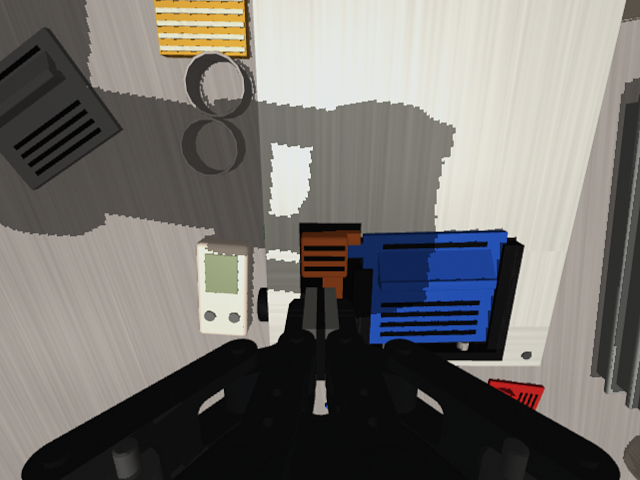

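The wrist view shows the closed fingertips at (320,300), just above the orange pad at (323,255). The lid is at (435,285) and the guides are clear of the fingers.

Emit:
drive_tool(series=[[[0, 0.001, 0.02], 0, 0], [[0, 0.001, 0.045], 0, 0], [[0, 0.001, 0.056], 0, 0], [[0, 0.001, 0.059], 0, 0], [[0, 0.001, 0.061], 0, 0], [[0, 0.001, 0.063], 0, 0], [[0, 0.001, 0.065], 0, 0], [[0, 0.001, 0.066], 0, 0], [[0, 0.001, 0.067], 0, 0], [[0, 0.001, 0.0675], 0, 0], [[0, 0.001, 0.0675], 0, 0], [[0, 0.001, 0.0675], 0, 0]])

```text
time_s: 3.15
position: [0.5449, -0.0088, 0.0849]
tool_rot: [[0.152, 0.988, 0.002], [0.988, -0.152, 0.001], [0.001, 0.002, -1.0]]
ft_force: [-0.5, 4.2, 5.0]
grip_width: -0.0003
gripper_force: 3.1
```

```bash
cat >> h.py <<'E'
C=np.array([.6187,.0483]); a=np.radians(-8.8); ex=np.array([np.cos(a),np.sin(a)]); ey=np.array([-np.sin(a),np.cos(a)])
def local(P): return np.dstack([(P[...,:2]-C)@ex,(P[...,:2]-C)@ey,P[...,2]])*1e3
def lid(n,zmax=100):
    d=cap(n); L=local(cloud(d)); hsv=cv2.cvtColor(d["img"],cv2.COLOR_RGB2HSV); H,S,V=[hsv[...,i] for i in range(3)]
    b=(H>103)&(H<127)&(S>120)&(L[...,2]>71)&(L[...,2]<zmax)&(abs(L[...,0])<100)&(abs(L[...,1])<165)
    q=L[b]; r=q[q[:,2]>86]
    print(n,"lid",len(q),np.percentile(q,[1,50,99],axis=0).round(1).tolist(),cv2.minAreaRect(q[:,:2].astype(np.float32)))
    if len(r)>5: print("  ridge",np.percentile(r,[1,50,99],axis=0).round(1).tolist())
    return d
E
python3 - <<'E'
from h import *
s=env.observe(); print(s["time_s"],s["position"],s["ft_force"])
lid("wrist"); lid("side"); lid("scene")
E
```

```text
3.15 [ 0.54488002 -0.00878774  0.08486121] [-0.46405731  4.18024145  4.9884938 ]
wrist lid 20142 [[-44.0, -127.7, 72.5], [14.1, -70.0, 76.7], [56.7, -46.9, 90.6]] ((-7.150993347167969, -86.68440246582031), (89.57728576660156, 144.45651245117188), 86.27092742919922)
  ridge [[-26.1, -82.1, 86.1], [11.3, -76.4, 89.4], [48.5, -71.8, 91.1]]
side lid 496 [[-66.9, -124.5, 73.4], [14.2, -69.0, 79.8], [59.2, -44.4, 92.9]] ((-4.020965576171875, -85.8325424194336), (139.06854248046875, 84.63505554199219), 0.5876789093017578)
  ridge [[-27.5, -80.5, 86.0], [7.1, -73.3, 89.8], [48.6, -65.6, 94.4]]
scene lid 1046 [[-36.4, -129.8, 74.3], [16.6, -84.7, 78.9], [56.6, -48.2, 93.1]] ((8.566761016845703, -89.03457641601562), (103.55272674560547, 83.21649932861328), 0.888559877872467)
  ridge [[-24.2, -82.4, 86.2], [17.5, -76.5, 90.6], [51.5, -67.5, 95.6]]
```

The lid has sprung about 10 mm along +y. I'll press slightly deeper to be sure, then lift off.

Emit:
drive_tool(series=[[[0, 0, 0.001], 0, 0], [[0, 0, 0.002], 0, 0], [[0, 0, 0.0025], 0, 0], [[0, 0, 0.0025], 0, 0], [[0, 0, 0.0025], 0, 0], [[0, 0, -0.005], 0, 0], [[0, 0, -0.02], 0, 0], [[0, 0, -0.045], 0, 0], [[0, 0, -0.045], 0, 0]])

```text
time_s: 4.2
position: [0.5457, -0.0098, 0.1319]
tool_rot: [[0.152, 0.988, 0.006], [0.988, -0.152, -0.002], [-0.001, 0.006, -1.0]]
ft_force: [0.6, 0.2, 0.1]
grip_width: -0.0001
gripper_force: 0.0
```

Run:
```python
from h import *
s=env.observe(); print(s["time_s"],s["position"],local(s["position"].reshape(1,1,3)),s["ft_force"])
d=lid("wrist"); lid("scene"); cv2.imwrite("pics/w2.png",d["img"][...,::-1])
```

```text
4.2 [ 0.5456632  -0.00976824  0.13193588] [[[-63.29341991 -68.55827673 131.93587952]]] [0.64247574 0.15153053 0.11208129]
wrist lid 15166 [[-45.3, -129.7, 75.1], [9.8, -74.8, 78.5], [56.2, -47.1, 92.4]] ((-6.5973358154296875, -96.91883087158203), (139.22496032714844, 99.62020111083984), 0.965088427066803)
  ridge [[-70.8, -82.5, 86.1], [9.8, -75.7, 90.1], [48.9, -67.6, 92.9]]
scene lid 1028 [[-34.9, -129.9, 75.1], [17.4, -84.8, 80.5], [56.6, -48.2, 95.7]] ((10.725685119628906, -89.50398254394531), (104.22875213623047, 83.18001556396484), 2.4179813861846924)
  ridge [[-24.0, -82.9, 86.2], [16.5, -74.6, 90.8], [50.6, -63.6, 96.6]]
```

View pics/w2.png

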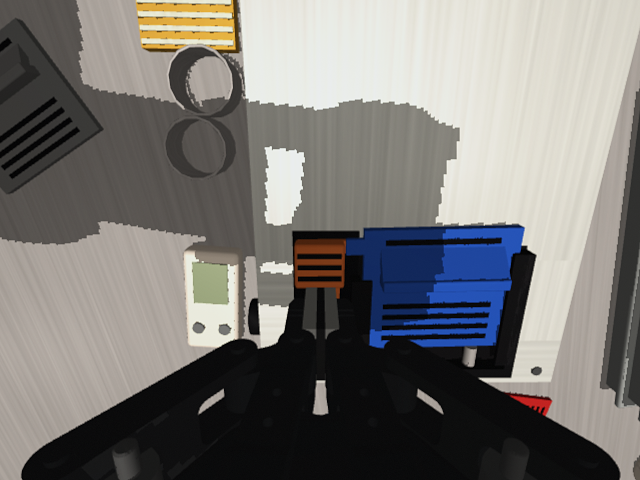

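The tab has sprung back at (320,262) and the lid sits about 10 mm forward, with a plunger visible at (470,355). Next I go behind the ramp.

Emit:
drive_tool(series=[[[-0.01, 0.02, 0], 0, 0.028], [[-0.024, 0.048, 0], 0, 0.028], [[-0.034, 0.068, 0], 0, 0.028], [[-0.036, 0.074, 0], 0, 0.028], [[-0.036, 0.074, 0.01], 0, 0.028], [[-0.036, 0.074, 0.025], 0, 0.028], [[-0.036, 0.074, 0.037], 0, 0.028], [[-0.036, 0.074, 0.044], 0, 0.028], [[-0.036, 0.074, 0.049], 0, 0.028], [[-0.036, 0.074, 0.0515], 0, 0.028], [[-0.036, 0.074, 0.0515], 0, 0.028], [[-0.036, 0.074, 0.0515], 0, 0.028]])

```text
time_s: 5.5
position: [0.6122, -0.0563, 0.0778]
tool_rot: [[0.152, 0.988, 0.001], [0.988, -0.152, -0.0], [-0.0, 0.001, -1.0]]
ft_force: [0.5, -0.0, -0.1]
grip_width: 0.028
gripper_force: 0.0
```

Run:
```python
from h import *
s=env.observe(); print(s["time_s"],local(s["position"].reshape(1,1,3)),s["ft_force"],s["grip_width"])
w=lid("wrist"); sd=lid("scene")
a=cv2.resize(sd["img"][215:325,235:355],None,fx=4,fy=4,interpolation=2); b=w["img"][180:440,230:550]
c=np.zeros((440,800,3),np.uint8); c[:,:480]=a[:440]; c[:260,480:]=b; cv2.imwrite("pics/w3.png",c[...,::-1])
```

```text
5.5 [[[   9.54312198 -104.34207403   77.77403302]]] [ 0.4519547  -0.04506748 -0.11997488] 0.028037626636313456
wrist lid 27231 [[-47.0, -129.0, 75.5], [10.1, -72.1, 78.8], [56.4, -47.4, 92.4]] ((-6.368072509765625, -99.45572662353516), (146.98565673828125, 105.21484375), 0.29987069964408875)
  ridge [[-70.0, -82.9, 86.1], [10.0, -75.9, 90.2], [48.8, -62.8, 92.9]]
scene lid 743 [[-37.8, -128.6, 75.8], [20.0, -75.5, 81.4], [55.9, -48.4, 96.7]] ((7.887542724609375, -88.61041259765625), (106.1356201171875, 81.82825469970703), 0.41155827045440674)
  ridge [[-25.8, -82.8, 86.0], [14.4, -75.2, 91.4], [49.6, -63.3, 97.6]]
```

View pics/w3.png

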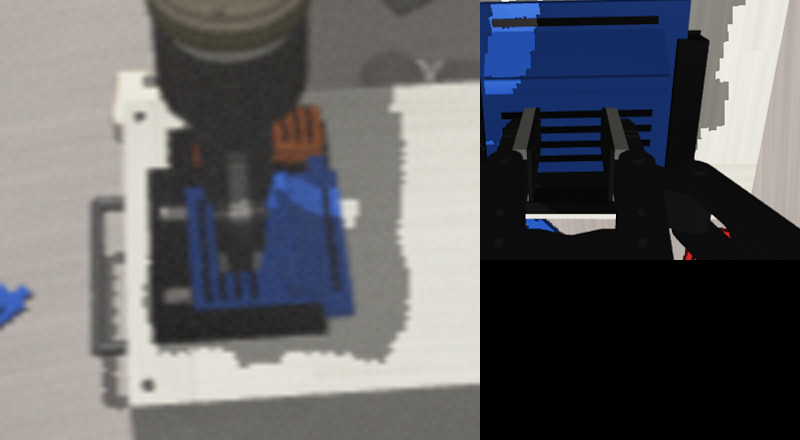

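Both fingers are down between the rear wall and the ramp face, nothing is touching, and the spread is inside the face width. I'll push along the guides.

Emit:
drive_tool(series=[[[0.003, 0.001, -0.001], 0, 0.028], [[0.006, 0.001, -0.001], 0, 0.028], [[0.008, 0.001, -0.001], 0, 0.028], [[0.01, 0.001, -0.001], 0, 0.028], [[0.012, 0.001, -0.001], 0, 0.028], [[0.014, 0.001, -0.001], 0, 0.028], [[0.017, 0.001, -0.001], 0, 0.028], [[0.02, 0.001, -0.001], 0, 0.028], [[0.024, 0.001, -0.001], 0, 0.028], [[0.028, 0.001, -0.001], 0, 0.028], [[0.032, 0.001, -0.001], 0, 0.028], [[0.036, 0.001, -0.001], 0, 0.028], [[0.04, 0.001, -0.001], 0, 0.028], [[0.043, 0.001, -0.001], 0, 0.028], [[0.045, 0.001, -0.001], 0, 0.028], [[0.045, 0.001, -0.001], 0, 0.028]])

```text
time_s: 7.2
position: [0.6198, -0.0116, 0.0783]
tool_rot: [[0.152, 0.988, 0.0], [0.988, -0.152, 0.0], [0.0, 0.0, -1.0]]
ft_force: [-0.8, 0.1, -0.3]
grip_width: 0.0283
gripper_force: 0.0
```

Run:
```python
from h import *
s=env.observe(); print(s["time_s"],local(s["position"].reshape(1,1,3)),s["ft_force"],s["grip_width"])
w=lid("wrist"); lid("scene")
```

```text
7.2 [[[ 10.28649855 -59.03081361  78.33556051]]] [-0.78526977  0.10845585 -0.2709706 ] 0.028326825591620124
wrist lid 24587 [[-45.4, -95.1, 74.0], [9.9, -37.3, 76.5], [58.5, -13.3, 90.6]] ((-4.4459228515625, -55.55226135253906), (151.86788940429688, 103.43201446533203), 26.66082000732422)
  ridge [[-70.2, -70.0, 86.1], [10.8, -43.0, 89.4], [48.8, -38.3, 91.3]]
scene lid 617 [[-38.4, -93.5, 74.1], [32.0, -38.8, 78.8], [59.8, -14.6, 93.3]] ((7.879398345947266, -53.762691497802734), (107.51412963867188, 80.25617218017578), 0.5216487646102905)
  ridge [[-15.5, -47.2, 86.0], [36.5, -40.5, 89.5], [49.8, -33.4, 95.3]]
```

Emit:
drive_tool(series=[[[0.002, 0, 0], 0, 0.028], [[0.005, 0, 0], 0, 0.028], [[0.009, 0, 0], 0, 0.028], [[0.013, 0, 0], 0, 0.028], [[0.017, 0, 0], 0, 0.028], [[0.021, 0, 0], 0, 0.028], [[0.025, 0, 0], 0, 0.028], [[0.029, 0, 0], 0, 0.028], [[0.033, 0, 0], 0, 0.028], [[0.037, 0, 0], 0, 0.028], [[0.041, 0, 0], 0, 0.028], [[0.044, 0, 0], 0, 0.028], [[0.046, 0, 0], 0, 0.028], [[0.047, 0, 0], 0, 0.028], [[0.047, 0, 0], 0, 0.028], [[0.047, 0, 0], 0, 0.028]])

```text
time_s: 8.9
position: [0.627, 0.0345, 0.0784]
tool_rot: [[0.152, 0.988, 0.0], [0.988, -0.152, 0.0], [0.0, 0.0, -1.0]]
ft_force: [-0.7, 0.3, 0.3]
grip_width: 0.0276
gripper_force: 0.0
```

Run:
```python
from h import *
s=env.observe(); print(s["time_s"],local(s["position"].reshape(1,1,3)),s["ft_force"],s["grip_width"])
w=lid("wrist"); lid("scene")
```

```text
8.9 [[[ 10.29053595 -12.36522302  78.35046441]]] [-0.70629774  0.31813785  0.27103102] 0.027620741044712963
wrist lid 24857 [[-42.5, -48.5, 74.2], [10.4, 9.3, 76.4], [58.7, 33.4, 90.6]] ((-2.4421119689941406, -14.494361877441406), (124.5530776977539, 96.68505096435547), 0.3078937530517578)
  ridge [[-25.4, -5.7, 86.1], [11.6, 3.9, 89.3], [48.7, 8.4, 91.2]]
scene lid 645 [[-37.1, -47.1, 74.6], [36.1, -0.4, 78.7], [60.3, 31.8, 93.6]] ((8.806587219238281, -7.320903778076172), (80.04771423339844, 106.84637451171875), 89.43216705322266)
  ridge [[-5.4, -23.0, 86.3], [40.5, 4.7, 89.6], [51.1, 14.0, 96.5]]
```

Emit:
drive_tool(series=[[[-0.004, 0, 0], 0, 0.028], [[-0.012, 0, 0], 0, 0.028], [[-0.014, 0, -0.01], 0, 0.028], [[-0.014, 0, -0.04], 0, 0.028], [[-0.014, 0, -0.08], 0, 0.028], [[-0.014, -0.03, -0.11], 0, 0.028], [[-0.04, -0.07, -0.12], 0, 0.028], [[-0.075, -0.1, -0.12], 0, 0.028], [[-0.11, -0.13, -0.12], 0, 0.028], [[-0.14, -0.14, -0.12], 0, 0.028], [[-0.15, -0.15, -0.12], 0, 0.028], [[-0.15, -0.15, -0.12], 0, 0.028]])

```text
time_s: 10.2
position: [0.4551, -0.0916, 0.199]
tool_rot: [[0.155, 0.988, 0.001], [0.988, -0.155, -0.0], [-0.0, 0.001, -1.0]]
ft_force: [-0.2, 0.6, -0.1]
grip_width: 0.0278
gripper_force: 0.0
```

Run:
```python
from h import *
s=env.observe(); print(s["time_s"],s["position"],s["ft_force"])
w=lid("wrist"); sc=lid("scene"); sd=lid("side")
for d in (sc,sd):
    L=local(cloud(d)); hsv=cv2.cvtColor(d["img"],cv2.COLOR_RGB2HSV); H,S,V=[hsv[...,i] for i in range(3)]
    b=(H>103)&(H<127)&(S>120)&(L[...,2]>71)&(L[...,2]<100)&(abs(L[...,0])<100)&(L[...,1]>-60)&(L[...,1]<60)
    q=L[b]; print(cv2.minAreaRect(q[:,:2].astype(np.float32)))
    for lo in (71,):
        f=q[(q[:,2]<82)]; bins=[f[abs(f[:,0]-x)<5] for x in range(-25,50,12)]; print("front edge",[np.percentile(k[:,1],97).round(1) for k in bins if len(k)],"back",[np.percentile(k[:,1],3).round(1) for k in bins if len(k)])
    j=(L[...,2]>115)&(L[...,2]<140)&(L[...,1]>70)&(L[...,1]<165)&(abs(L[...,0])<100); print("jar",L[j].mean(0).round(1))
a=cv2.resize(sc["img"][215:345,245:445],None,fx=4,fy=4,interpolation=2); cv2.imwrite("pics/f.png",a[...,::-1])
```

```text
10.2 [ 0.45508463 -0.09164105  0.19898814] [-0.23424617  0.58544832 -0.0519236 ]
wrist lid 9131 [[-36.0, -50.5, 72.1], [10.6, -24.0, 76.2], [59.0, -3.6, 78.0]] ((-7.109672546386719, -77.16809844970703), (150.3038787841797, 146.81668090820312), 89.75792694091797)
scene lid 1186 [[-35.8, -47.4, 74.3], [16.6, -5.7, 78.8], [59.6, 32.4, 93.6]] ((6.9639129638671875, -7.412662506103516), (109.54304504394531, 81.89125061035156), 0.16471906006336212)
  ridge [[-24.7, -1.5, 86.1], [14.5, 3.7, 90.6], [50.4, 12.3, 96.0]]
side lid 715 [[-64.7, -139.1, 72.5], [5.9, 3.3, 78.8], [59.5, 34.9, 92.8]] ((-3.6760635375976562, -54.48773956298828), (183.5036163330078, 137.93606567382812), 88.84563446044922)
  ridge [[-25.3, -0.3, 86.0], [11.2, 6.9, 90.0], [47.1, 16.6, 94.0]]
((6.9639129638671875, -7.412662506103516), (109.54304504394531, 81.89125061035156), 0.16471906006336212)
front edge [np.float64(29.4), np.float64(31.5), np.float64(31.6), np.float64(31.8), np.float64(30.7), np.float64(31.3), np.float64(30.7)] back [np.float64(-46.7), np.float64(-46.9), np.float64(-45.8), np.float64(-47.0), np.float64(-46.6), np.float64(-46.2), np.float64(-45.0)]
jar [-26.2 113.6 127.9]
((-3.4532318115234375, -8.616222381591797), (132.115234375, 88.61882781982422), 2.4883174896240234)
front edge [np.float64(31.6), np.float64(32.6), np.float64(32.6), np.float64(33.3), np.float64(33.9), np.float64(34.3), np.float64(33.7)] back [np.float64(-44.2), np.float64(-48.0), np.float64(-45.7), np.float64(-46.7), np.float64(-44.5), np.float64(-45.7), np.float64(-47.7)]
jar [-35.4 120.2 127.5]
```

View pics/f.png

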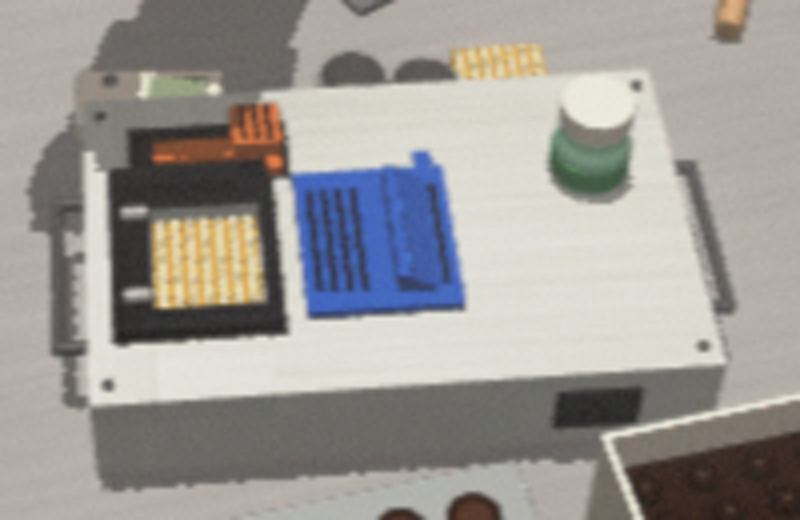

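The lid at (380,240) lies flat and straight, clear of the guides. The filter at (208,258) is fully uncovered and the jar at (592,135) is unmoved. I'm handing in.

```bash
python3 -c "
from rig import env
print(env.close_job())"
```

```text
the job is handed in; nothing more can be done
None
```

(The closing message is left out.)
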